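# Lay a spindle on V-rests and set the angle gauge on it

### The job

Lay the square-bodied aluminium spindle across the two V-rests of the inspection stand, its thick journal in the wide V and its thin journal in the narrow V, centred between them and with a flat face of the square body uppermost and level. When it lies there by itself, set the bar-shaped angle gauge upright on that narrow top face, centred on it and lying along the spindle, so that it stands there level. Set both down gently, do not drop them, and leave the loose square steel bar and the flanged bush where they are.

Things in the scene. Friction and masses are not known exactly. Their poses are not given: they have to be found in the camera images.
- spindle_mid (a point): centre of the square body of the loose aluminium spindle (0.3 to 0.6 kg, lying on the bench on a flat of its body). The body is 36 x 36 mm in section and 90 mm long; a round journal 55 mm long leaves each end (200 mm over all), 30 mm thick on the +x side and 16 mm thick on the -x side. x runs along the axis towards the thick journal, z up out of the top flat; the point is 18 mm under the top flat. The centre of mass lies about 12 mm from here towards +x
- spindle_thick (a point): point on the spindle's axis, in the middle of the 30 mm thick journal's resting place, 72 mm from spindle_mid along +x; same axes
- spindle_thin (a point): point on the spindle's axis on the 16 mm thick journal, 72 mm from spindle_mid along -x; same axes
- spindle: the whole spindle; origin in the centre of the square body's lower flat, 18 mm under spindle_mid; same axes
- gauge_center (a point): centre of the loose angle gauge: a plain steel-grey bar 110 mm long (x), 24 mm wide (y) and 40 mm high (z), with a small blank display in its top; about 0.2 kg. It stands upright on the bench, the point 20 mm above its underside
- gauge: the whole angle gauge; origin in the centre of its underside; same axes
- rest_mid (a point): point of the fixed inspection stand half-way between its two V-rests, at the height of a seated spindle's axis: 100 mm above the bench. x runs towards the wide V, z up. The stand is a 200 x 80 x 12 mm base plate with two upright V-rests, each 14 mm thick, 144 mm apart; the spindle's square body goes between them (130 mm clear), 82 mm above bench at its underside
- rest_wide (a point): where the axis of the seated thick journal passes over the middle of the wide V (90 degree V, about 65 mm across at its mouth, on a 40 mm wide post, lips about 11 mm above this point), 72 mm from rest_mid along +x, 100 mm above the bench
- rest_narrow (a point): where the axis of the seated thin journal passes over the middle of the narrow V (90 degree V, about 28 mm across at its mouth, on an 18 mm wide post, lips about 3 mm above this point), 72 mm from rest_mid along -x, 100 mm above the bench
- keybar: a loose square steel bar, 100 x 18 x 18 mm, lying in front of the stand; origin at the centre of its underside, x along it; to be left alone
- bush: a short flanged aluminium bush standing up, 56 mm across, 50 mm high, without a square part; origin at the centre of its underside; to be left alone
Mind the look-alikes: they are no part of the job. Of the things that look like the spindle, take the one that is farthest to the robot's left at the start.

How it is judged:
On the way:
1. the spindle lies in both Vs, the right way round and centred, released and at rest (horizontal distance between spindle_thick and rest_wide below 0.014 m and z of spindle_thick in the frame of rest_wide between -0.005 and 0.005 m and horizontal distance between spindle_thin and rest_narrow below 0.014 m and z of spindle_thin in the frame of rest_narrow between -0.005 and 0.005 m and contact force between the fingers and spindle below 0.1 N and linear speed of spindle below 0.02 m/s and angular speed of spindle below 0.2 rad/s), for 0.2 s.
At the end, for the whole second after the job is handed in: Spindle in the Vs, thick end in the wide one: journal points within 14 mm (plan) and 5 mm (height) of the rests' points. Gauge upright on its top face: within 25 mm of the body's centre, 9 mm sideways, 32-44 mm above the axis point, along it within 8 deg, level within 7 deg. Both released, at rest (all of step 1 and y of gauge_center in the frame of rest_mid between -0.009 and 0.009 m and z of gauge_center in the frame of rest_mid between 0.032 and 0.044 m and horizontal distance between gauge_center and spindle_mid below 0.025 m and angle between the x axis of gauge_center and the x axis of spindle_mid, either way round below 0.14 rad and angle between gauge_center's own z axis and vertical below 0.12 rad and contact force between the fingers and gauge below 0.1 N and linear speed of gauge below 0.02 m/s and angular speed of gauge below 0.2 rad/s); the robot touches nothing.
It fails at once if the spindle is dropped or knocked away (over 0.45 m/s while not held, a fall of about 10 mm) (contact force between the fingers and spindle below 0.05 N and linear speed of spindle above 0.45 m/s).
It fails at once if the gauge is dropped or knocked off (over 0.45 m/s while not held) (contact force between the fingers and gauge below 0.05 N and linear speed of gauge above 0.45 m/s).
It fails at once if the square bar or bush is moved by more than 30 mm (distance of any of keybar, bush from where it was at the start of the episode above 0.03 m).
It also fails if it takes over 72 s, if anything falls off the work surface, if the arm or the gripper's body presses on something with over 40 N, if the wrist force passes 120 N, or if a joint passes its speed limit or range.

### The arm

A 7-joint arm with a two-finger parallel gripper is mounted at the origin on the work surface. World frame = base frame: x ahead of the robot, y to its left, z up, the work surface at z = 0. Lengths are in m, angles in rad, forces in N, time in s.
With the tool pointing down it reaches from about 0.4 to 0.85 m from the base axis. Payload 10.4 kg.
Tool frame: the origin (TCP) lies where the fingers leave the gripper's body, on its centre line; the fingertips stand 70 mm ahead of it and the grasp point (between the pads) lies 51 mm ahead of it (env.tip_reach is the distance from the TCP to the fingertips, in m); z points along the fingers, y is the direction in which the jaws open and shut (so a half turn about z gives the same grasp; the last joint's range is limited). The gripper opens to 87 mm and grips with 3 to 60 N. Pads are 19 mm wide; open, the fingers measure 117 mm over their backs; the gripper's body (75 mm by 190 mm) begins 51 mm behind the grasp point.
Start: joints at [1.164, 0.332, -0.065, 1.46, 0.022, 1.35, -0.088], TCP at [0.234, -0.58, 0.292] pointing down, gripper open.
Joint ranges: [-2.6, 2.6], [-0.5, 2.12], [-1.47, 1.34], [0.16, 2.42], [-1.27, 4.41], [0.06, 2.06], [-2.6, 2.6]. Speed limits (rad/s): [2.22, 2.22, 2.79, 2.79, 3.14, 3.14, 3.14].

### API

Orientations are given as a unit quaternion [x, y, z, w].
In Python, from workcell import env, kin, read_state, camera, order, finder gives the robot as it stands. Calls block until the motion is done:
- env.movep(position, orientation): joint-space move of the TCP to a pose.
- env.line_to(position, rate=0.15, ori=None): straight line of the TCP; ori=None keeps the orientation; rate is the mean speed in m/s.
- env.set_joints(angles): joint-space move.
- env.move_gripper(opening, strength=None): finger opening in m; strength is the grip in N (None keeps the last); returns when the fingers have stopped.
- env.pause(seconds).
- kin.inverse_kinematics(position, orientation): joint angles nearest the present ones, or None.
- read_state(): the state.
- camera(name): name is "scene" or "top" or "wrist"; returns a dict with "color" (384x512x3 uint8, red, green, blue), "range_z" (384x512 float32, m along the optical axis (not along the pixel's ray), 0 where there is no reading), "intrinsics" (3x3 intrinsics, pixels), "dist_coeffs" ([k1, k2, p1, p2, k3] as OpenCV has them; the pictures are not rectified), "R" (3x3) and "t" (3): a world point X has camera coordinates R X + t. Camera axes: x right, y down, z forward; pixel columns grow to the right and rows downward; lengths in m; the calibration is good to about 2 mm. A picture is of the moment at which its call begins.
A pose or a line that the arm cannot do raises env.MotionError and nothing moves.
- order.finish_job(): hands the job in, once; it reports no verdict.
Trained networks look in the newest picture that a camera, given by its name, has taken for a name from the list of things; names that differ only in an ending like _2 or _b are one class to them, and where a whole thing is asked for, a point or a joint stands for the part that bears it (a point fixed in the world has none). Each returns a list of dicts, best first, with "score" (0 to 1); they miss things now and then, are a little off and sometimes report something else, mostly with a low value. They report only what shows in the picture. A call takes as long as a camera call. They do not tell look-alikes from the thing itself.
- finder.recognise(camera, name): "rect" ([left, top, right, bottom] in pixels, round what is visible of it).
- finder.regions_of(camera, name): "region" (384x512 bool, what is visible of it) and "rect" ([left, top, right, bottom] in pixels, round what is visible of it).
The state is a dict: "clock": time; "joints": joint angles; "joint_velocities": joint speeds; "joint_torque": joint torques, N m; "position": TCP position; "ee_rot": TCP orientation; "force": force on the tool from outside, world axes, zero at the start; "torque": the same for the moment, N m; "gripper_width": finger opening in m.
Only numpy, scipy, OpenCV 4.12 (cv2) and the standard library are available. Lean on these libraries where they do the work, as an engineer would, in place of code of your own. Each camera call takes 0.05 s, during which the arm holds its last target.

## Working session

There is one attempt and no reset: what is moved stays moved. The work goes in short steps, each a Python script; the robot and the scene stay as the last script left them, time stands still between calls to the robot, and variables do not carry over. Pictures are saved under pics/ and viewed, and the job is handed in when it is done.

```bash
ls; mkdir -p pics; cat > h.py <<'E'
import numpy as np, cv2
from workcell import env, kin, read_state, camera, order, finder
def save(c,name,s=1):
    im=cv2.cvtColor(c["color"],cv2.COLOR_RGB2BGR)
    cv2.imwrite("pics/"+name,im)
def cloud(c):
    K=c["intrinsics"];d=np.array(c["dist_coeffs"],float)
    v,u=np.mgrid[0:384,0:512]
    p=cv2.undistortPoints(np.stack([u,v],-1).reshape(-1,1,2).astype(np.float64),np.array(K,float),d).reshape(384,512,2)
    z=c["range_z"]
    X=np.dstack([p[...,0]*z,p[...,1]*z,z])
    W=(X-np.array(c["t"]))@np.array(c["R"])
    W[z<=0]=np.nan
    return W
E
python3 - <<'E'
from h import *
for n in ["scene","top","wrist"]:
    c=camera(n); save(c,n+"0.png"); np.save(n+"0.npy",cloud(c))
    if n!="wrist":
      for k in ["spindle","gauge","keybar","bush"]:
        W=cloud(c)
        for r in finder.regions_of(n,k):
            q=W[r["region"]]; print(n,k,round(r["score"],2),np.round(r["rect"]),np.nanmedian(q,0).round(3),np.nanmax(q[:,2]).round(3))
s=read_state();print(s["clock"],s["position"],s["ee_rot"],s["gripper_width"],env.tip_reach)
E
```

```text
pics
scene spindle 0.8 [237.  95. 271. 125.] [ 0.257 -0.347  0.03 ] 0.042
scene spindle 0.61 [189. 138. 246. 156.] [ 0.448 -0.254  0.029] 0.041
scene gauge 0.69 [278. 266. 318. 289.] [0.507 0.275 0.038] 0.047
scene keybar 0.51 [242. 189. 271. 205.] [ 0.444 -0.024  0.015] 0.022
scene bush 0.64 [209. 288. 229. 308.] [0.722 0.214 0.023] 0.053
top spindle 0.72 [321. 173. 350. 233.] [ 0.447 -0.261  0.034] 0.043
top spindle 0.67 [341. 262. 405. 275.] [ 0.254 -0.357  0.034] 0.042
top gauge 0.81 [166. 170. 179. 205.] [0.504 0.266 0.04 ] 0.048
top keybar 0.75 [260. 193. 270. 223.] [ 0.442 -0.03   0.019] 0.024
top bush 0.52 [183. 114. 205. 130.] [0.715 0.199 0.022] 0.057
0.55 [ 0.23405147 -0.57952336  0.29226722] [9.81641128e-01 1.90737243e-01 7.99084399e-06 2.28806713e-05] 0.08718465640346133 0.0697
```

```bash
cd pics; python3 -c "
import cv2
a=cv2.imread('top0.png');cv2.imwrite('top0x.png',cv2.resize(a[90:300,130:430],None,fx=2.6,fy=2.6,interpolation=2))
a=cv2.imread('scene0.png');cv2.imwrite('scene0x.png',cv2.resize(a[70:340,130:430],None,fx=2.2,fy=2.2,interpolation=2))"
```

```text
(no output)
```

View pics/top0x.png

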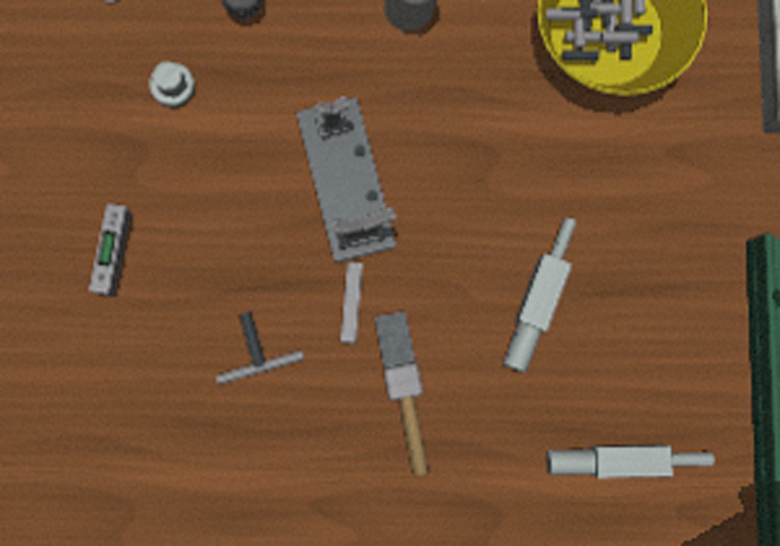

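View pics/scene0x.png

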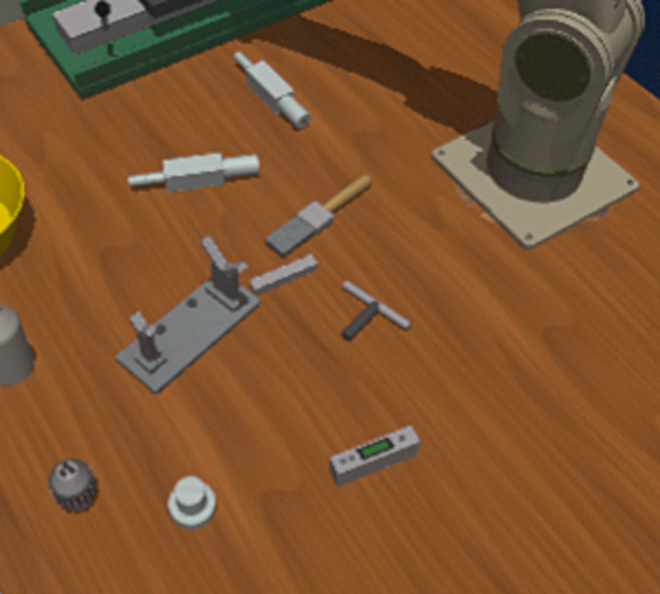

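View pics/wrist0.png

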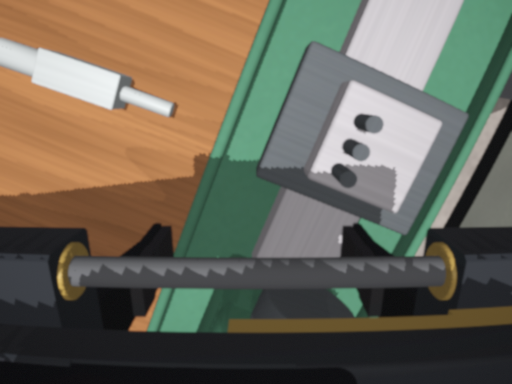

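Spindle to take: the upper one in the top picture, around (540,295), with its thick end towards the robot. The stand's wide V is at (365,240), also on the robot side. The gauge is at (110,250). Next step is to measure them.

```bash
cat >> h.py <<'E'
def rect(P):
    r=cv2.minAreaRect(P[:,:2].astype(np.float32)*1000)
    b=cv2.boxPoints(r)/1000
    e=[b[1]-b[0],b[2]-b[1]]; L=[np.linalg.norm(x) for x in e]
    i=int(np.argmax(L)); return b.mean(0),np.degrees(np.arctan2(e[i][1],e[i][0])),sorted(L)
def near(W,x,y,r,z0,z1):
    m=(np.hypot(W[...,0]-x,W[...,1]-y)<r)&(W[...,2]>z0)&(W[...,2]<z1); return W[m]
E
python3 - <<'E'
from h import *
for n in ["top","scene"]:
    W=np.load(n+"0.npy")
    for k,a in dict(bench=(.45,-.1,.03,-.1,.1),spall=(.447,-.26,.13,.008,.08),sptop=(.447,-.26,.13,.033,.08),gauge=(.504,.27,.08,.03,.08),key=(.442,-.03,.06,.01,.05)).items():
        P=near(W,*a); print(n,k,len(P),P.mean(0).round(4),np.percentile(P[:,2],[2,50,98]).round(4),*(rect(P) if len(P)>4 else ()))
    for z0,z1 in [(.006,.022),(.03,.08),(.08,.14)]:
        P=near(W,.59,0.0,.16,z0,z1); P=P[P[:,0]>.5]
        print(n,'stand',len(P),P.mean(0).round(3),*rect(P), P[:,2].max())
s=read_state(); c=camera("wrist"); R=np.array(c["R"]);print("cam",-R.T@c["t"],R.round(3),c["intrinsics"])
E
```

```text
top bench 257 [ 0.45   -0.1005  0.0018] [-0.0042  0.0009  0.0191] [ 0.44921315 -0.10091914] 1.2615923 [np.float32(0.055972815), np.float32(0.057567723)]
top spall 605 [ 0.448  -0.2629  0.032 ] [0.0142 0.0339 0.0408] [ 0.459217   -0.28361455] -65.64517 [np.float32(0.15804772), np.float32(0.19063692)]
top sptop 341 [ 0.4482 -0.2644  0.0365] [0.0332 0.0364 0.0414] [ 0.43195    -0.25790125] -22.289877 [np.float32(0.036746394), np.float32(0.14446183)]
top gauge 279 [0.5036 0.2688 0.0404] [0.0324 0.0406 0.0461] [0.5039831  0.26936466] -8.860572 [np.float32(0.024845513), np.float32(0.10933662)]
top key 241 [ 0.4381 -0.0413  0.0182] [0.0119 0.0184 0.0232] [ 0.4498986  -0.05086283] 6.0302544 [np.float32(0.070932336), np.float32(0.10808121)]
top stand 1200 [ 0.603 -0.021  0.013] [0.6226259  0.00779715] -82.74561 [np.float32(0.25092947), np.float32(0.29662073)] 0.021965424083902056
top stand 56 [ 0.595 -0.024  0.056] [ 0.5977982  -0.01803516] 19.173433 [np.float32(0.03857033), np.float32(0.15639183)] 0.07897683187863694
top stand 186 [ 0.58  -0.029  0.097] [ 0.60085607 -0.0233575 ] 14.975826 [n
[... 789 characters left out ...]
03), np.float32(0.11133086)]
scene stand 1201 [ 0.607 -0.012  0.012] [0.5937478  0.02494453] 7.7311754 [np.float32(0.18728948), np.float32(0.20197557)] 0.021933416829462402
scene stand 202 [ 0.58  -0.021  0.057] [ 0.5985266  -0.02421751] 10.579812 [np.float32(0.0409032), np.float32(0.15886152)] 0.07961947134716904
scene stand 187 [ 0.584 -0.027  0.096] [ 0.5974797  -0.02546243] 10.082385 [np.float32(0.07421632), np.float32(0.1626524)] 0.11342243876311418
cam [ 0.30096947 -0.55277563  0.38520778] [[ 0.374 -0.927  0.   ]
 [-0.895 -0.361  0.263]
 [-0.244 -0.099 -0.965]] [[342.17828624   0.         256.61307674]
 [  0.         342.17828624 191.2162082 ]
 [  0.           0.           1.        ]]
```

```bash
cat >> h.py <<'E'
from scipy.spatial.transform import Rotation as Ro
def q(yaw): # tool down, tool x at yaw deg
    return (Ro.from_euler('z',yaw,degrees=True)*Ro.from_euler('x',180,degrees=True)).as_quat()
E
python3 - <<'E'
from h import *
u=lambda a:np.array([np.cos(np.radians(a)),np.sin(np.radians(a)),0])
print(read_state()["clock"])
env.movep(np.array([.60,-.025,.33])+.02*u(14),q(14)); c=camera("wrist");save(c,"w_st.png");np.save("w_st.npy",cloud(c));print(read_state()["clock"])
p=-np.array(c["R"]).T@c["t"];print(p,read_state()["position"])
np.savez("w_st.npz",R=c["R"],t=c["t"],K=c["intrinsics"],d=c["dist_coeffs"])
env.movep(np.array([.447,-.262,.28])+.02*u(-22),q(-22)); c=camera("wrist");save(c,"w_sp.png");np.save("w_sp.npy",cloud(c));print(read_state()["clock"])
for k in ["spindle_mid","spindle_thick","spindle_thin"]:
    for r in finder.recognise("wrist",k): print(k,r)
np.savez("w_sp.npz",R=c["R"],t=c["t"],K=c["intrinsics"],d=c["dist_coeffs"])
E
```

```text
0.6
3.0667
[ 0.68949851 -0.00427897  0.42275649] [ 0.61941612 -0.02131961  0.32986373]
4.2583
spindle_mid {'rect': [246.5, 77.0, 279.6, 260.4], 'score': 0.96}
spindle_mid {'rect': [324.2, 302.5, 367.8, 318.9], 'score': 0.74}
spindle_thick {'rect': [244.3, 79.3, 279.8, 255.6], 'score': 0.91}
spindle_thick {'rect': [320.5, 302.6, 367.5, 317.4], 'score': 0.65}
spindle_thick {'rect': [0.0, 70.0, 93.2, 225.8], 'score': 0.36}
spindle_thin {'rect': [241.4, 81.7, 282.3, 256.0], 'score': 0.89}
spindle_thin {'rect': [330.4, 304.0, 366.7, 317.5], 'score': 0.75}
```

View pics/w_st.png

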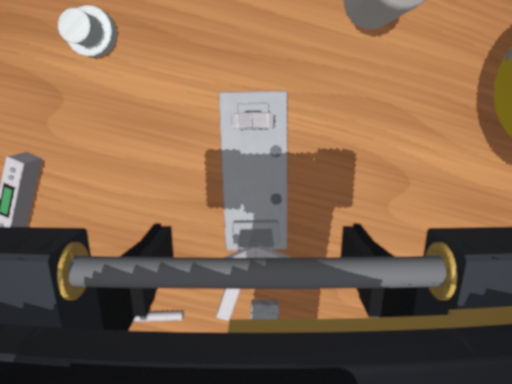

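View pics/w_sp.png

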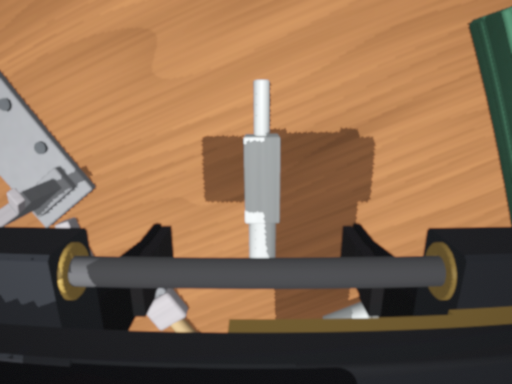

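In w_sp the spindle is fully visible: body at columns 245–279, rows 137–222. In w_st the gripper hides the wide V at row ~250, so I'll take a second stand view from further back.

```bash

python3 - <<'E'
from h import *
u=lambda a:np.array([np.cos(np.radians(a)),np.sin(np.radians(a)),0])
env.movep(np.array([.60,-.025,.33])-.07*u(14),q(14)); c=camera("wrist");save(c,"w_st2.png");np.save("w_st2.npy",cloud(c));print(read_state()["clock"])
np.savez("w_st2.npz",R=c["R"],t=c["t"],K=c["intrinsics"],d=c["dist_coeffs"])
W=cloud(c)
B=W[(abs(W[...,2])<.008)];print("bench z",np.median(B[:,2]))
def ax(P,a,nm):
    p=P[:,:2]@np.c_[u(a)[:2],u(a+90)[:2]]; return p
for nm in ["w_st","w_st2"]:
    W=np.load(nm+".npy")
    m=(abs(W[...,0]-.6)<.16)&(abs(W[...,1]+.02)<.1)
    for z0,z1 in [(.007,.018),(.075,.12),(.1,.13)]:
        P=W[m&(W[...,2]>z0)&(W[...,2]<z1)]
        if len(P)<5: continue
        print(nm,z0,len(P),rect(P),np.percentile(P[:,2],[5,50,95]).round(4))
W=np.load("w_sp.npy")
for z0,z1 in [(.012,.06),(.033,.06)]:
    P=near(W,.447,-.262,.13,z0,z1);print(len(P),rect(P),P.mean(0),np.percentile(P[:,2],[5,50,95]).round(4))
E
```

```text
5.4167
bench z 0.0004491205734972568
w_st 0.007 7948 (array([ 0.57208866, -0.03049651], dtype=float32), np.float32(15.126771), [np.float32(0.07978166), np.float32(0.25635073)]) [0.0111 0.0125 0.0141]
w_st 0.075 1139 (array([ 0.5999688 , -0.01723062], dtype=float32), np.float32(21.421747), [np.float32(0.06627796), np.float32(0.15598245)]) [0.0788 0.0944 0.1026]
w_st 0.1 239 (array([ 0.6068189 , -0.02485701], dtype=float32), np.float32(13.640233), [np.float32(0.066651076), np.float32(0.1445094)]) [0.1002 0.1018 0.1037]
w_st2 0.007 8894 (array([ 0.5721413 , -0.03063363], dtype=float32), np.float32(14.911194), [np.float32(0.08049042), np.float32(0.2577348)]) [0.0111 0.0125 0.015 ]
w_st2 0.075 2087 (array([ 0.5995245 , -0.02289867], dtype=float32), np.float32(15.3135395), [np.float32(0.07492265), np.float32(0.1585147)]) [0.0804 0.098  0.1101]
w_st2 0.1 828 (array([ 0.59993285, -0.02347734], dtype=float32), np.float32(14.793676), [np.float32(0.07497316), np.float32(0.1582906)]) [0.1003 0.1041 0.1112]
4844 (array([ 0.46129808, -0.2708663 ], dtype=float32), np.float32(-20.899115), [np.float32(0.035825808), np.float32(0.18925633)]) [ 0.45905548 -0.27014338  0.03308419] [0.0233 0.0358 0.0375]
3198 (array([ 0.43810907, -0.2620124 ], dtype=float32), np.float32(-20.88709), [np.float32(0.03582139), np.float32(0.12928453)]) [ 0.45516275 -0.26872407  0.03629022] [0.0344 0.0364 0.0376]
```

View pics/w_st2.png

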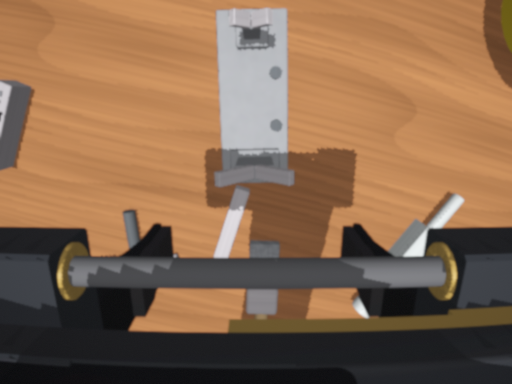

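The wide V (row ~165) and narrow V (row ~35) are both clear in this view. Now to refine both measurements.

```bash

python3 - <<'E'
from h import *
u=lambda a:np.array([np.cos(np.radians(a)),np.sin(np.radians(a))])
def loc(P,c,a): return np.c_[(P[:,:2]-c)@np.c_[u(a),u(a+90)],P[:,2]]
W=np.load("w_sp.npy"); c=np.array([.455,-.2687]);a=-20.9
P=near(W,*c,.14,.008,.06); L=loc(P,c,a)
for s in np.arange(-.12,.12,.006):
    k=(L[:,0]>=s)&(L[:,0]<s+.006)
    if k.sum()>3: t=L[k]; t=t[t[:,2]>t[:,2].max()-.012]; print(round(s*1000),k.sum(),(np.percentile(t[:,1],[1,99])*1000).round(1),(np.percentile(t[:,2],[50,95])*1000).round(1))
# body top flats only
t=L[(L[:,2]>.034)&(abs(L[:,1])<.022)&(L[:,0]>-.038)]; print('body end', np.percentile(t[:,0],[50,99,100]))
k=(abs(L[:,0]-0.005)<.03)&(L[:,2]>.033)
b=L[k];lo=[];hi=[]
for s in np.arange(-.025,.034,.004):
    j=b[abs(b[:,0]-s)<.002]; lo.append((s,j[:,1].min(),j[:,1].max()))
lo=np.array(lo);print(np.degrees(np.arctan(np.polyfit(lo[:,0],lo[:,1],1)[0])),np.degrees(np.arctan(np.polyfit(lo[:,0],lo[:,2],1)[0])),lo.mean(0))
W=np.load("w_st2.npy"); c=np.array([.5999,-.0235]);a=14.9
m=(np.hypot(W[...,0]-c[0],W[...,1]-c[1])<.125)
L=loc(W[m],c,a)
k=(L[:,2]>.008)&(L[:,2]<.016)&(abs(L[:,0])<.06); b=L[k]
r=[]
for s in np.arange(-.055,.056,.005):
    j=b[abs(b[:,0]-s)<.003]; r.append((s,*np.percentile(j[:,1],[.5,99.5])))
r=np.array(r);print("base",r.mean(0),np.degrees(np.polyfit(r[:,0],r[:,1:],1)[0]))
t=L[(L[:,2]>.008)&(L[:,2]<.016)];print("base ends",t[:,0].min(),t[:,0].max())
for nm,sg in (("wide",-1),("narrow",1)):
    t=L[(abs(L[:,0]-sg*.072)<.02)&(L[:,2]>.07)]
    hi=t[t[:,2]>.085]
    print(nm,len(t),"x",np.percentile(hi[:,0],[1,50,99]).round(4),"y",np.percentile(t[:,1],[0,1,99,100]).round(4),"zmax",t[:,2].max())
    for y in np.arange(-.04,.041,.005):
        j=t[abs(t[:,1]-y)<.0025]
        if len(j)>2: print(round(y*1000),len(j),(np.percentile(j[:,2],[10,50,90])*1000).round(1))
E
```

```text
-90 24 [-12.9  15.2] [25.8 30.4]
-84 125 [-12.9  15. ] [31.6 33.4]
-78 131 [-12.9  14.6] [31.8 33.8]
-72 127 [-12.9  14.8] [31.4 33.6]
-66 134 [-12.9  14.3] [31.5 34. ]
-60 136 [-12.9  14.5] [31.4 33.6]
-54 135 [-13.   14.3] [31.8 33.7]
-48 100 [-15.5  17. ] [32.9 36.9]
-42 176 [-16.6  17.9] [36.5 37.6]
-36 188 [-16.6  17.8] [36.3 37.4]
-30 187 [-17.6  17.6] [36.5 37.6]
-24 201 [-17.6  17.5] [36.4 37.8]
-18 192 [-17.6  17.4] [36.4 37.5]
-12 199 [-17.6  17.2] [36.5 37.5]
-6 211 [-17.6  18.1] [36.5 37.9]
0 201 [-17.5  17.9] [36.4 37.6]
6 209 [-17.6  17.7] [36.6 37.7]
12 210 [-17.6  17.6] [36.4 37.7]
18 214 [-17.6  17.4] [36.6 37.7]
24 213 [-17.5  17.3] [36.4 37.6]
30 216 [-17.6  17.1] [36.4 37.6]
36 215 [-17.6  17. ] [36.6 37.8]
42 266 [-17.6  16.8] [36.1 37.5]
48 88 [-7.3  7. ] [25. 27.]
54 89 [-7.3  6.9] [24.9 26.9]
60 91 [-7.4  6.8] [25.4 27.2]
66 98 [-7.4  6.7] [25. 27.]
72 92 [-7.5  6.6] [25.1 27. ]
78 90 [-7.5  6.5] [24.9 26.9]
84 99 [-8.7  7.4] [25.2 27. ]
90 101 [-8.7  7.3] [25.1 27.1]
96 99 [-8.8  7.2] [24.9 26.8]
body end [0.00620248 0.046061   0.04647367]
0.07492971369646473
[... 345 characters left out ...]
 95 [105.9 108.6 111.1]
-25 82 [100.8 103.9 105.8]
-20 103 [ 89.4  98.7 101. ]
-15 89 [79.7 93.4 95.6]
-10 83 [83.  88.5 90.9]
-5 79 [78.5 83.8 86.2]
0 75 [77.5 80.2 81.7]
5 81 [77.7 83.8 86. ]
10 90 [81.4 89.  91.6]
15 101 [79.2 93.5 96.7]
20 88 [ 90.9  99.1 101. ]
25 95 [101.1 104.  106.3]
30 94 [106.6 109.1 111.4]
35 68 [106.7 109.  110.7]
40 874 [264.4 286.2 309.2]
narrow 846 x [0.0644 0.0711 0.0786] y [-0.0194 -0.0192  0.0186  0.0189] zmax 0.10460961244156526
-20 35 [ 97.9  99.3 100.2]
-15 110 [ 99.5 101.9 103.4]
-10 120 [ 95.4  98.8 101.3]
-5 108 [81.1 93.5 95.7]
0 106 [81.4 90.  91.7]
5 121 [78.7 93.3 96.4]
10 116 [ 94.3  99.3 101.8]
15 99 [ 99.8 101.6 103.6]
20 31 [ 97.8  98.8 100.2]
```

Spindle: mid (0.4557, −0.2690), axis −21°, body 36 wide and 90 long, as specified. Stand: mid (0.5999, −0.0235), axis 14.8°, V spacing right. Next, grasp the spindle near its centre of mass.

```bash
cat >> h.py <<'E'
u=lambda a:np.array([np.cos(np.radians(a)),np.sin(np.radians(a)),0])
def st(*a):
    s=read_state();print(*a,round(s["clock"],2),"p",np.round(s["position"],4),"F",np.round(s["force"],2),"T",np.round(s["torque"],2),"w",round(s["gripper_width"],4))
    return s
E
python3 - <<'E'
from h import *
G=np.array([.4557,-.2690,0])-.010*u(-21)
try:
    env.move_gripper(.065)
    env.movep(G+[0,0,.16],q(-21)); st("above")
    env.line_to(G+[0,0,.074],rate=.08); st("down")
    env.move_gripper(0,strength=40); st("closed")
    env.line_to(G+[0,0,.10],rate=.05); st("lift")
    env.line_to(G+[0,0,.26],rate=.15); st("lift")
    c=camera("wrist");save(c,"held.png");np.save("held.npy",cloud(c))
    c=camera("scene");save(c,"held_s.png")
except env.MotionError as e: print("ERR",e)
E
```

```text
above 7.25 p [ 0.4478 -0.2642  0.161 ] F [-0.06 -0.4   0.57] T [ 0.08  0.01 -0.03] w 0.0647
down 8.47 p [ 0.4467 -0.2656  0.0745] F [-0.16 -0.14  0.89] T [0.02 0.04 0.03] w 0.0648
closed 9.09 p [ 0.4464 -0.2655  0.0741] F [-0.73  0.14  1.49] T [ 0.07  0.11 -0.07] w 0.0356
lift 9.76 p [ 0.4463 -0.2654  0.1   ] F [-0.18  0.28 -4.64] T [0.06 0.01 0.04] w 0.036
lift 10.97 p [ 0.4459 -0.2652  0.259 ] F [-0.27  0.78 -4.87] T [ 0.01  0.04 -0.01] w 0.0353
```

View pics/held.png

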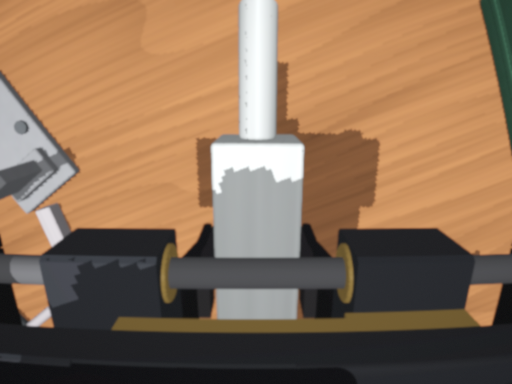

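View pics/held_s.png

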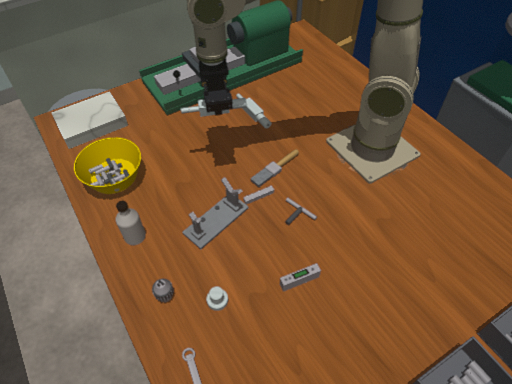

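Spindle held; body end at rows ~137. Next, check its tilt and position in the hand.

```bash

python3 - <<'E'
from h import *
s=read_state();W=np.load("held.npy");p=s["position"];R=Ro.from_quat(s["ee_rot"])
print(R.as_matrix().round(4))
P=W[:300].reshape(-1,3);P=P[np.isfinite(P).all(1)]
T=R.inv().apply(P-p)
k=(abs(T[:,1])<.016)&(T[:,2]>.025)&(T[:,2]<.06)&(T[:,0]>0)&(T[:,0]<.095);T=T[k]
for x in np.arange(0,.095,.006):
    j=T[(T[:,0]>=x)&(T[:,0]<x+.006)]
    if len(j)>3: print(round(x*1000),len(j),(np.percentile(j[:,2],[5,50,90])*1000).round(1),(j[:,1].min()*1000).round(1),(j[:,1].max()*1000).round(1))
j=T[(T[:,2]<.043)&(abs(T[:,1])<.012)];print("body end",np.percentile(j[:,0],[95,99]))
E
```

```text
[[ 9.336e-01 -3.584e-01 -1.400e-03]
 [-3.584e-01 -9.336e-01  1.000e-03]
 [-1.600e-03 -5.000e-04 -1.000e+00]]
6 616 [36.8 37.7 38.4] -16.0 15.8
12 1047 [36.7 37.6 38.4] -16.0 16.0
18 1073 [36.7 37.7 38.4] -15.9 16.0
24 1111 [36.6 37.7 38.4] -15.9 16.0
30 1158 [36.6 37.7 38.4] -16.0 15.9
36 1193 [36.6 37.7 38.4] -16.0 16.0
42 1233 [36.7 37.6 38.5] -15.8 15.9
48 1271 [36.6 37.6 38.5] -16.0 16.0
54 1138 [37.3 46.6 52.5] -16.0 16.0
60 539 [47.3 48.9 52. ] -7.4 7.9
66 592 [47.2 49.  52.1] -7.3 8.4
72 570 [47.2 49.  52.1] -7.7 8.3
78 599 [47.3 49.  52.3] -7.7 8.2
84 616 [47.3 49.1 52.3] -7.6 8.6
90 527 [47.2 48.9 52.3] -7.6 8.5
body end [0.05408134 0.05549984]
```

Level, and as expected: mid is 10 mm ahead of the TCP, axis 56 mm below. Carry it over and lower.

```bash

python3 - <<'E'
from h import *
G=np.array([.5999,-.0235,0])-.010*u(14.8); o=q(14.8)
try:
    env.movep(G+[0,0,.26],o); st("above")
    env.line_to(G+[0,0,.185],rate=.08); s0=st("near")
    env.pause(.2); s0=st("near")
    c=camera("top");save(c,"near_t.png")
    c=camera("scene");save(c,"near_s.png")
    x=s0["position"];print((G[:2]-x[:2])*1000)
except env.MotionError as e: print("ERR",e)
import cv2
a=cv2.imread('pics/near_s.png');cv2.imwrite('pics/near_sx.png',cv2.resize(a[130:270,150:300],None,fx=4,fy=4,interpolation=2))
E
```

```text
above 12.16 p [ 0.59   -0.0282  0.2597] F [-0.63  0.15 -4.77] T [-0.01  0.03 -0.01] w 0.0357
near 13.25 p [ 0.5906 -0.026   0.1856] F [ 0.17  0.7  -5.06] T [ 0.03 -0.02 -0.07] w 0.0362
near 13.45 p [ 0.5904 -0.0261  0.1855] F [-0.7   0.29 -4.26] T [ 0.02 -0.04 -0.04] w 0.0357
[-0.19958728  0.0024055 ]
```

View pics/near_sx.png

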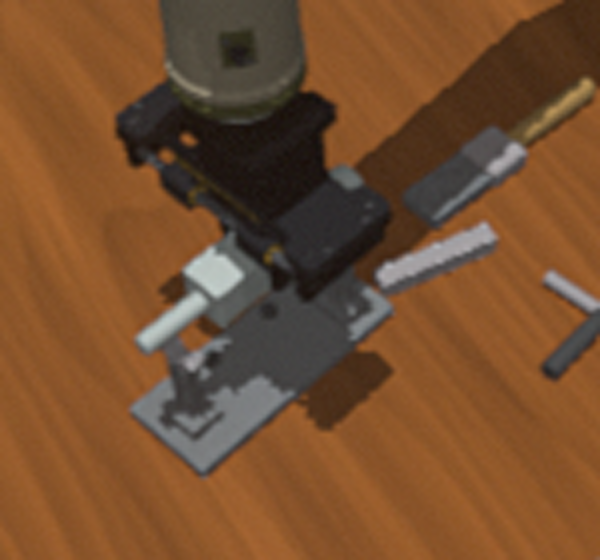

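The thin journal, around (165,325), is above the narrow post. Lowering further, with force checks.

```bash

python3 - <<'E'
from h import *
G=np.array([.5999,-.0235,0])-.010*u(14.8)
try:
    env.line_to(G+[0,0,.161],rate=.05); st()
    for z in [.159,.158,.157,.156,.155]:
        env.line_to(G+[0,0,z],rate=.02); env.pause(.1); s=st(z)
        if s["force"][2]>0: break
    
except env.MotionError as e: print("ERR",e)
E
```

```text
14.18 p [ 0.5903 -0.026   0.1609] F [-0.22  0.08 -5.18] T [-0.04 -0.   -0.  ] w 0.0359
0.159 14.53 p [ 0.5903 -0.0261  0.1592] F [-1.07  0.01 -4.34] T [-0.02  0.05  0.01] w 0.0358
0.158 14.88 p [ 0.5903 -0.0261  0.158 ] F [ 0.2   0.54 -5.09] T [-0.03  0.    0.01] w 0.0358
0.157 15.23 p [ 0.5902 -0.0261  0.157 ] F [ 0.08  0.13 -4.94] T [-0.   -0.02 -0.05] w 0.0356
0.156 15.58 p [ 0.5904 -0.026   0.1564] F [-2.15 -0.29  1.7 ] T [-0.08  0.34  0.31] w 0.0357
```

Contact at 0.1564, as predicted. Release gently.

```bash

python3 - <<'E'
from h import *
G=np.array([.5999,-.0235,0])-.010*u(14.8)
try:
    env.move_gripper(.042); st()
    env.move_gripper(.062); st()
    env.line_to(G+[0,0,.28],rate=.12); st()
    env.movep(G-.06*u(14.8)+[0,0,.33],q(14.8))
    c=camera("wrist");save(c,"seat.png");W=cloud(c);np.save("seat.npy",W)
    c=camera("scene");save(c,"seat_s.png")
    st()
except env.MotionError as e: print("ERR",e)
c=np.array([.5999,-.0235]);a=14.8
P=near(W,*c,.14,.08,.16);L=np.c_[(P[:,:2]-c)@np.c_[u(a)[:2],u(a+90)[:2]],P[:,2]]
for s in np.arange(-.12,.12,.008):
    t=L[(L[:,0]>=s)&(L[:,0]<s+.008)]
    if len(t)>3: t=t[t[:,2]>np.percentile(t[:,2],98)-.007];print(round(s*1000),len(t),(np.percentile(t[:,1],[1,99])*1000).round(1),(np.percentile(t[:,2],[50,95])*1000).round(1))
T=L[(L[:,2]>.113)];print(rect(P[L[:,2]>.116]),'ends',np.percentile(T[:,0],[.5,99.5]))
b=L[(abs(L[:,0])<.04)&(L[:,2]>.112)];A=np.c_[b[:,:2],np.ones(len(b))];print("plane",np.linalg.lstsq(A,b[:,2],rcond=None)[0])
import cv2
a=cv2.imread('pics/seat_s.png');cv2.imwrite('pics/seat_sx.png',cv2.resize(a[130:270,150:300],None,fx=4,fy=4,interpolation=2))
E
```

```text
16.03 p [ 0.5903 -0.0261  0.156 ] F [0.25 1.16 0.54] T [-0.01 -0.02  0.01] w 0.0419
16.71 p [ 0.5902 -0.026   0.156 ] F [-0.27  0.23  0.33] T [-0.  0. -0.] w 0.0615
17.89 p [ 0.5899 -0.0261  0.2792] F [-0.52 -0.72 -0.72] T [ 0.05  0.06 -0.05] w 0.0621
18.4 p [ 0.5323 -0.0414  0.3289] F [-0.74 -0.27  0.24] T [-0.08 -0.02  0.01] w 0.0619
-104 72 [-11.8  11.2] [113.5 116.2]
-96 208 [-11.8  11.2] [113.8 115.7]
-88 209 [-12.6  12. ] [113.9 115.5]
-80 293 [-35.2  35.6] [112.3 115.7]
-72 305 [-35.1  34.5] [112.4 115.5]
-64 211 [-11.6  10.8] [113.8 116.1]
-56 221 [-12.3  11.6] [113.7 115.8]
-48 254 [-17.5  17.1] [118.  119.4]
-40 367 [-18.3  17.4] [118.3 119.4]
-32 367 [-18.2  17.3] [118.4 119.5]
-24 368 [-18.1  17.1] [118.4 119.6]
-16 368 [-18.   17.1] [118.3 119.6]
-8 415 [-17.9  17.8] [118.2 119.6]
0 376 [-17.8  17.8] [118.3 119.4]
8 414 [-17.7  17.6] [118.4 119.6]
16 383 [-17.6  17.4] [118.4 119.8]
24 412 [-17.6  17.3] [118.3 119.7]
32 427 [-17.5  18.1] [118.5 119.6]
40 295 [-17.6  17.1] [118.3 119.5]
48 164 [-7.1  7.3] [107.3 109.1]
56 166 [-7.6  7.3] [107.  108.8]
64 224 [-15.5  15.1] [106.7 108.9]
72 222 [-15.4  15.1] [106.5 108.9]
80 120 [-7.6  8.1] [107.1 109. ]
(array([ 0.574509  , -0.03035162], dtype=float32), np.float32(14.843605), [np.float32(0.036460273), np.float32(0.14375529)]) ends [-0.09696274  0.04533416]
plane [0.00104031 0.00861186 0.11834174]
```

View pics/seat.png

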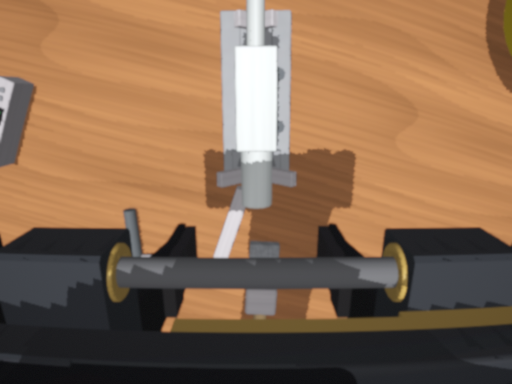

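View pics/seat_sx.png

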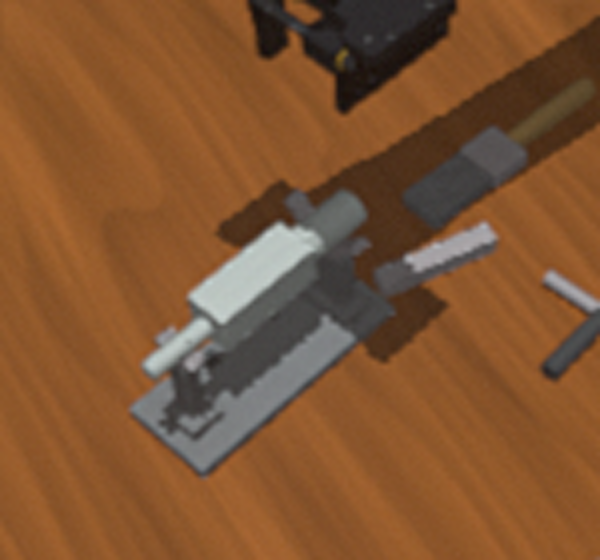

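Seated: body spans ±45 mm about the stand's mid, top at 118 mm, level within 0.5°. Next, the gauge.

```bash

python3 - <<'E'
from h import *
C=np.array([.504,.270,0])
env.movep(C-.03*u(-8.8)+[0,0,.26],q(-8.8)); env.pause(.15)
c=camera("wrist");save(c,"g.png");W=cloud(c);st()
P=near(W,.504,.27,.09,.012,.06);print(rect(P))
P=near(W,.504,.27,.09,.034,.06);print(rect(P),P.mean(0),np.percentile(P[:,2],[5,50,95]))
E
```

```text
19.85 p [0.475  0.2736 0.26  ] F [ 0.37 -0.83 -0.27] T [ 0.06  0.   -0.04] w 0.0625
(array([0.5024181, 0.2689014], dtype=float32), np.float32(-9.428863), [np.float32(0.023640051), np.float32(0.10934231)])
(array([0.5024181, 0.2689014], dtype=float32), np.float32(-9.428863), [np.float32(0.023640051), np.float32(0.10934231)]) [0.50453891 0.26885182 0.04072431] [0.03932502 0.04071454 0.04215736]
```

View pics/g.png

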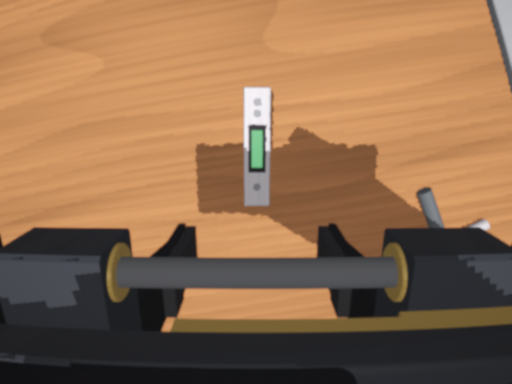

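```bash

python3 - <<'E'
from h import *
C=np.array([.5028,.2689,0]); 
D=np.array([.5999,-.0235,0]); o=q(14.8)
try:
    env.movep(C+[0,0,.14],q(-9.3)); env.line_to(C+[0,0,.077],rate=.08); st("down")
    env.move_gripper(0,strength=25); st("closed")
    env.line_to(C+[0,0,.095],rate=.05); st("lift")
    env.line_to(C+[0,0,.30],rate=.2); st("lift")
    c=camera("wrist");save(c,"gh.png");W=cloud(c);s=read_state()
    T=Ro.from_quat(s["ee_rot"]).inv().apply(W[:300].reshape(-1,3)-s["position"])
    T=T[np.isfinite(T).all(1)];k=(abs(T[:,1])<.015)&(T[:,2]>.02)&(T[:,2]<.06)&(T[:,0]>.01)&(T[:,0]<.09);T=T[k]
    print("end",np.percentile(T[:,0],[2,99]),"top",[np.median(T[abs(T[:,0]-x)<.004,2]).round(4) for x in (.02,.03,.04,.05)])
    env.movep(D+[0,0,.30],o); st("over")
    env.line_to(D+[0,0,.215],rate=.1); env.pause(.2); st("near")
    c=camera("scene");save(c,"gn.png")
    a=cv2.imread('pics/gn.png');cv2.imwrite('pics/gnx.png',cv2.resize(a[110:270,150:310],None,fx=3.7,fy=3.7,interpolation=2))
except env.MotionError as e: print("ERR",e)
E
```

```text
down 21.34 p [0.5031 0.2692 0.0776] F [-0.26  0.02 -0.88] T [ 0.02 -0.01 -0.05] w 0.062
closed 22.07 p [0.5028 0.2689 0.077 ] F [0.01 0.55 1.13] T [ 0.02 -0.06  0.01] w 0.0237
lift 22.58 p [0.5029 0.2689 0.0953] F [ 0.2  -0.68 -2.86] T [0.04 0.06 0.02] w 0.024
lift 23.76 p [0.5024 0.2686 0.2987] F [-0.26 -0.41 -2.61] T [0.05 0.02 0.05] w 0.0241
end [0.01053401 0.05447064] top [np.float64(0.0361), np.float64(0.0363), np.float64(0.0363), np.float64(0.0365)]
over 24.98 p [ 0.5997 -0.0218  0.2999] F [-1.28 -0.36 -2.55] T [ 0.05 -0.   -0.01] w 0.0236
near 26.18 p [ 0.6001 -0.0235  0.2156] F [ 0.31 -0.16 -1.5 ] T [-0.    0.03 -0.03] w 0.0241
```

View pics/gnx.png

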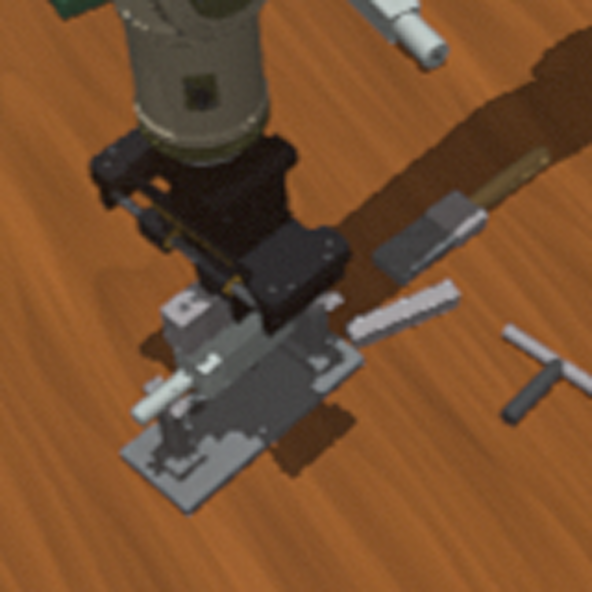

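View pics/gh.png

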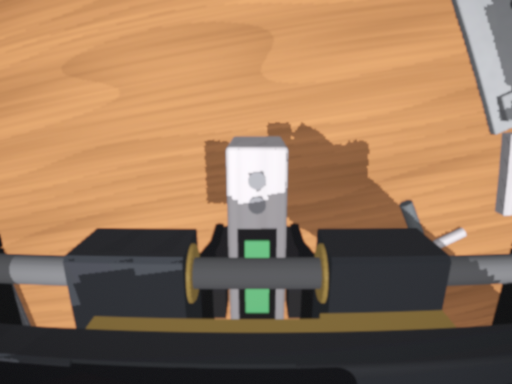

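Gauge is held centred and level above the body. Lower it and let go.

```bash

python3 - <<'E'
from h import *
D=np.array([.5999,-.0235,0])
try:
    env.line_to(D+[0,0,.200],rate=.05); st()
    for z in [.198,.197,.1965,.196,.1955,.195,.1945,.194]:
        env.line_to(D+[0,0,z],rate=.02); env.pause(.15); s=st(z)
        if s["force"][2]>-.5 : 
            env.pause(.1)
            if st()["force"][2]>-.5: break
    env.move_gripper(.028); st()
    env.move_gripper(.044); st()
    env.line_to(D+[0,0,.30],rate=.08); st()
    env.movep(D-.07*u(14.8)+[0,0,.34],q(14.8)); env.pause(.3)
    c=camera("wrist");save(c,"fin.png");W=cloud(c);np.save("fin.npy",W)
    c=camera("scene");save(c,"fin_s.png");st()
    a=cv2.imread('pics/fin_s.png');cv2.imwrite('pics/fin_sx.png',cv2.resize(a[110:270,150:310],None,fx=3.7,fy=3.7,interpolation=2))
except env.MotionError as e: print("ERR",e)
P=near(W,*D[:2],.09,.14,.18);print("gauge",rect(P),np.median(P[:,2]))
b=np.c_[(P[:,:2]-D[:2])@np.c_[u(14.8)[:2],u(104.8)[:2]],P[:,2]];b=b[b[:,2]>.15];print(np.percentile(b,[.5,99.5],axis=0))
print("plane",np.linalg.lstsq(np.c_[b[:,:2],np.ones(len(b))],b[:,2],rcond=None)[0])
E
```

```text
26.68 p [ 0.5997 -0.0235  0.1995] F [-0.34  0.45 -2.21] T [ 0.03  0.03 -0.03] w 0.0237
0.198 27.08 p [ 0.6    -0.0235  0.1982] F [-0.58  0.55 -2.41] T [0.03 0.07 0.02] w 0.0238
0.197 27.48 p [ 0.5999 -0.0235  0.197 ] F [-0.66 -0.02 -2.56] T [-0.01  0.03 -0.01] w 0.0234
0.1965 27.88 p [ 0.5999 -0.0235  0.1965] F [ 0.16  0.17 -1.98] T [-0.02  0.03  0.  ] w 0.0238
0.196 28.28 p [ 0.5999 -0.0235  0.196 ] F [-0.09  0.36 -2.13] T [0.   0.02 0.04] w 0.0239
0.1955 28.68 p [ 0.5999 -0.0235  0.1955] F [-0.02  0.26 -2.31] T [0.03 0.04 0.  ] w 0.0238
0.195 29.08 p [ 0.5999 -0.0235  0.195 ] F [ 1.11 -0.57 -1.44] T [ 0.01 -0.03  0.02] w 0.024
0.1945 29.48 p [ 0.6    -0.0234  0.1949] F [-2.69  0.16  5.22] T [ 0.08  0.64 -0.03] w 0.0238
29.58 p [ 0.6    -0.0234  0.1949] F [-3.48  0.62  5.03] T [0.11 0.78 0.03] w 0.0239
29.98 p [ 0.5999 -0.0235  0.1943] F [ 0.01 -0.71 -0.64] T [ 0.    0.07 -0.06] w 0.0277
30.6 p [ 0.5999 -0.0235  0.1945] F [ 0.53 -0.04 -0.95] T [-0.01 -0.05 -0.02] w 0.0441
32.07 p [ 0.5997 -0.0235  0.2994] F [-0.73  0.82 -0.06] T [ 0.   -0.    0.02] w 0.0443
32.88 p [ 0.5324 -0.0411  0.3395] F [ 0.51  0.16 -0.01] T [ 0.01 -0.05 -0.03] w 0.044
gauge (array([ 0.5995879 , -0.02405742], dtype=float32), np.float32(15.0226145), [np.float32(0.024257269), np.float32(0.11018722)]) 0.15859950640020187
[[-0.05514694 -0.01230968  0.15645819]
 [ 0.05366212  0.0115337   0.16091203]]
plane [0.00066158 0.00627502 0.15862281]
```

View pics/fin.png

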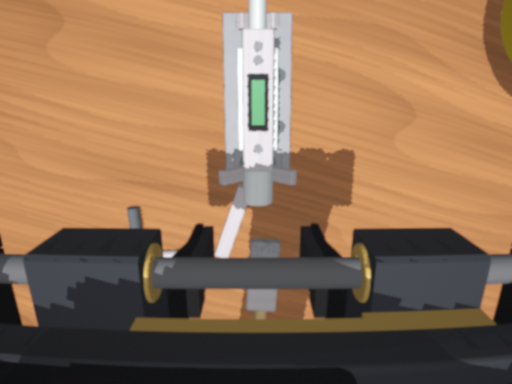

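View pics/fin_sx.png

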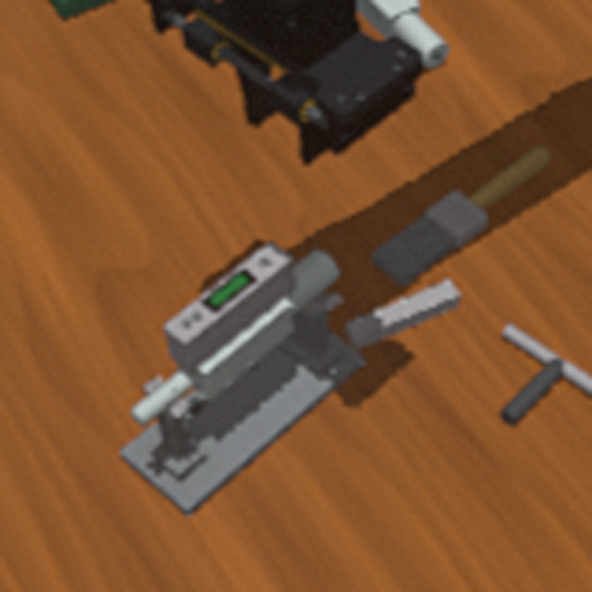

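The gauge stands level and centred: top at 158.6 mm, yaw 15.0° against 14.8°, within 1 mm of mid. Handing in.

```bash
python3 - <<'E'
from h import *
order.finish_job(); st()
E
```

```text
the job is handed in; nothing more can be done
the job is handed in; nothing more can be done
```

The spindle is seated in the two V-rests and the angle gauge stands upright on its top face. I handed the job in at about 33 s of the 72 s allowed; no verdict is reported.

- **Spindle:** I took the one farthest to the robot's left and gripped it near its centre of mass. It went down with the thick journal in the wide V. The wrist camera afterwards showed the body centred within about 1 mm, its top face at 118.3 mm (118 expected) and level within 0.5°.
- **Gauge:** I set it down under force checks, with about 8 N net contact before letting go. It is within about 1 mm of centre, aligned with the spindle within 0.3° and tilted under 0.4°. Its top is at 158.6 mm, so its centre is about 38.6 mm above the axis (32–44 allowed).
- **Other objects:** I never touched the square bar or the bush. In the last pictures the bar looks unmoved. The bush was outside the cropped views I checked at the end.

None of the checks failed or disagreed. I did not re-measure the spindle after placing the gauge, but the gauge's height and level fit a spindle that stayed put.

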